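# Put the jeweller's tool cases on the sloping rest, heavy end down

### The job

Put the two long aluminium tool cases with swivel grip blocks away on the wooden sloping rest, one in each trough, each with its heavy end at the low end of the slope. Lift each case by the block at mid-length to see which end dips, then set it down in a trough, pointing down the slope, with its low end close to the toe lip; do not drop it. A case laid heavy end up tips off the back of the rest.

Things in the scene. Friction and masses are not known exactly. Their poses are not given: they have to be found in the camera images.
- case_a: Square aluminium tool case 200x32x32 mm, black caps, 0.4 kg. Either end may be the heavy one (unseen tools, do not shift). Origin: middle of underside; x along it (not tied to the heavy end), z up. Black grip block 20x20 mm, 40 to 80 mm above the underside, on a mid-length swivel about y, 16 mm above the underside; pinch either pair of faces. Lifted by it, the heavy end dips 23 deg (stop).
- case_b: Second case, the same in every way as case_a (size, caps, grip block, swivel, origin and axes); its heavy end, too, may be either one.
- deck: Fixed wooden rest, two troughs. x runs up its 20 deg slope, y across, z off the floor. Origin: floor surface between troughs, 70 mm above the bench, level with a stored case's middle. Trough centres y = -45, +45 mm; 46 mm wide, walls 14 mm high. Toe lip 14 mm high, inner face x = -105 mm; floor ends at x = 4 mm: the case's upper half overhangs, so heavy end up it tips off. Cases do not slide.
Not all that is in view belongs to the job. What is shaped like the case_b but blue or turquoise is not meant. What is shaped like the case_a but red is not meant.

How it is judged:
At the end, for the whole second after the job is handed in: Both cases rest still, one in each trough: mid-length within 20 mm of the rest's origin along the slope and 15 mm of the trough's centre line, underside on the floor (-8 to +12 mm), flat and aligned with the slope to 10 deg (only a case with its heavy end low stays so) (x of case_a in the frame of deck between -0.02 and 0.02 m and z of case_a in the frame of deck between -0.008 and 0.012 m and (y of case_a in the frame of deck between -0.06 and -0.03 m or y of case_a in the frame of deck between 0.03 and 0.06 m) and angle between the x axis of each of case_a, case_b and the x axis of deck, either way round below 0.175 rad and angle between the z axis of each of case_a, case_b and the z axis of deck, either way round below 0.175 rad and linear speed of each of case_a, case_b below 0.03 m/s and x of case_b in the frame of deck between -0.02 and 0.02 m and z of case_b in the frame of deck between -0.008 and 0.012 m and (y of case_b in the frame of deck between -0.06 and -0.03 m or y of case_b in the frame of deck between 0.03 and 0.06 m)); the robot touches nothing.
It fails at once if a case is dropped or thrown (faster than 0.9 m/s while not in the fingers) (linear speed of case_a above 0.9 m/s and not (contact force between the fingers and case_a above 0.1 N)).
It fails at once if a case is dropped or thrown (faster than 0.9 m/s while not in the fingers) (linear speed of case_b above 0.9 m/s and not (contact force between the fingers and case_b above 0.1 N)).
It also fails if it takes over 67 s, if anything falls off the work surface, if the arm or the gripper's body presses on something with over 40 N, if the wrist force passes 120 N, or if a joint passes its speed limit or range.

### The arm

A 6-joint arm with a two-finger parallel gripper is mounted at the origin on the work surface. World frame = base frame: x ahead of the robot, y to its left, z up, the work surface at z = 0. Lengths are in m, angles in rad, forces in N, time in s.
With the tool pointing down it reaches from about 0.35 to 0.975 m from the base axis. Payload 4.9 kg.
Tool frame: the origin (TCP) lies at the very end of the fingers, on their centre line; the grasp point (between the pads) lies ctrl.grip_point_offset behind it (ctrl.grip_point_offset is the distance from the TCP to the grasp point, in m); z points along the fingers, y is the direction in which the jaws open and shut (so a half turn about z gives the same grasp; the last joint's range is limited). The gripper opens to 85 mm and grips with 20 to 120 N. Pads are 22 mm wide; open, the fingers measure 114 mm over their backs; the gripper's body (76 mm by 85 mm) begins 54 mm behind the grasp point. The pads swing forward as they close: fully open they stand 13 mm farther back than shut.
Start: joints at [1.134, 0.053, 1.613, -0, 1.476, -0.119], TCP at [0.195, 0.594, 0.231] pointing down, gripper open.
Joint ranges: [-3.01, 3.01], [-1.01, 2.22], [0.06, 2.58], [-1.02, 4.17], [0.09, 2.62], [-3.14, 3.14]. Speed limits (rad/s): [2.57, 2.57, 3.14, 3.14, 3.14, 3.14].

### API

Orientations are given as a rotation vector (axis times angle).
In Python, from station import ctrl gives the robot as it stands. The module is installed in compiled form; this text tells all that it offers.
- The arm moves only by the shell command python3 -m creep 'ROWS' [FORCE]. ROWS is JSON, a list of rows, each a list of 5 numbers: the closure in counts, from 0 (fully open) to 255 (shut), then the shift along the tool's x, y, z in mm, then the turn about the tool's z in rad. A call has 1 to 12 rows; each row is the pose to reach, as a shift and turn from the pose commanded when the call began, along the tool's axes at that moment; what a row does not reach only later rows make up. A row lasts 1/12 s, in which the tool goes at most 41.7 mm and 7.16 degrees, less where a joint would pass 70% of its speed; a pose out of reach is approached as far as the arm can. A call with a gripper value outside its range is refused whole. The fingers move at their own pace and stop on an object; FORCE is the grip in N (left out, the last holds). Time passes only in rows, so rows that repeat a pose let the fingers close. It gives the time, the measured TCP pose, the force and the opening at its end, in the units of the state.
- ctrl.get_obs(): the state, without advancing time (a new reading comes with each control period).
- ctrl.get_image(name): name is "scene" or "top" or "wrist"; returns the picture (420x560x3 uint8, red, green, blue); there is no depth.
- ctrl.calibration(name): a dict with "fx", "fy", "cx", "cy" (pixels), "R" (3x3) and "t" (3): a world point X has camera coordinates R X + t. Camera axes: x right, y down, z forward; pixel columns grow to the right and rows downward; lengths in m; the calibration is good to about 2 mm. A picture is of the moment at which its call begins: read the wrist's pose just before it. calibration takes no time and is no camera call; for the wrist camera it gives the pose at the moment of the call.
- ctrl.finish_job(): hands the job in, once; it reports no verdict.
Trained networks look in the newest picture that a camera, given by its name, has taken for a name from the list of things; names that differ only in an ending like _2 or _b are one class to them, and where a whole thing is asked for, a point or a joint stands for the part that bears it (a point fixed in the world has none). Each returns a list of dicts, best first, with "conf" (0 to 1); they miss things now and then, are a little off and sometimes report something else, mostly with a low value. They report only what shows in the picture. A call takes as long as a camera call. They do not tell look-alikes from the thing itself.
- ctrl.boxes_of(camera, label): "rect" ([left, top, width, height] in pixels, round what is visible of it).
- ctrl.outline_of(camera, label): "mask" (420x560 bool, what is visible of it) and "rect" ([left, top, width, height] in pixels, round what is visible of it).
The state is a dict: "t": time; "q": joint angles; "dq": joint speeds; "effort": joint torques, N m; "tool_pos": TCP position; "tool_rot": TCP orientation; "contact_force": force on the tool from outside, world axes, zero at the start; "wrist_torque": the same for the moment, N m; "opening": finger opening in m.
Only numpy, scipy, OpenCV 4.12 (cv2) and the standard library are available. Lean on these libraries where they do the work, as an engineer would, in place of code of your own. Each camera call takes 0.05 s, during which the arm holds its last target. There are 200 camera calls.

## Working session

There is one attempt and no reset: what is moved stays moved. The work goes in short steps, Python scripts to look and compute and a shell command to move; the robot and the scene stay as the last step left them, time stands still between calls to the robot, and variables do not carry over. Pictures are saved under pics/ and viewed, about 8 in all and at most 12, crops included, and the job is handed in when it is done.

```bash
mkdir -p pics
python3 - <<'E'
from station import ctrl
import cv2,numpy as np
ims=[]
for c in("scene","top"):
    im=ctrl.get_image(c); cv2.imwrite(f"pics/{c}0.png",im[...,::-1])
    k=ctrl.calibration(c); R=np.array(k["R"]);print(c,k["fx"],k["cx"],k["cy"],(-R.T@np.array(k["t"])).round(3),R.round(2).tolist())
    for n in("case_a","deck"):
        print(n,[(d["conf"],d["rect"]) for d in ctrl.boxes_of(c,n)])
o=ctrl.get_obs();print(o["t"],o["tool_pos"],o["tool_rot"],o["contact_force"],ctrl.grip_point_offset)
E
```

```text
scene 531.65816070289 288.5098182508353 207.4917224549898 [0.937 0.523 1.125] [[-0.73, 0.68, -0.01], [0.56, 0.61, -0.56], [-0.38, -0.41, -0.83]]
case_a [(0.97, [202.6, 328.0, 100.2, 24.6]), (0.95, [337.0, 242.7, 83.3, 43.2]), (0.89, [253.7, 196.8, 29.7, 73.9]), (0.85, [300.9, 292.8, 84.5, 70.9]), (0.81, [261.6, 91.0, 42.8, 50.1])]
deck [(0.6, [186.8, 130.4, 70.0, 44.7])]
top 434.7136337441083 275.25740740462743 220.41566898134568 [0.313 0.004 0.986] [[-0.03, -1.0, 0.0], [-0.99, 0.03, -0.17], [0.17, -0.01, -0.99]]
case_a [(0.94, [235.0, 177.8, 86.3, 51.3]), (0.75, [128.8, 237.3, 87.7, 58.6]), (0.67, [356.4, 309.9, 95.4, 42.8]), (0.64, [166.3, 82.5, 65.5, 72.5]), (0.6, [108.6, 176.5, 86.4, 25.5])]
deck [(0.63, [360.0, 195.2, 74.8, 67.0])]
0.3 [0.19520231 0.59350585 0.23089924] [-4.97052775e-01 -3.10181758e+00  1.01925728e-03] [-0.1363519  -0.6080202   0.23884051] 0.0187
```

View pics/scene0.png

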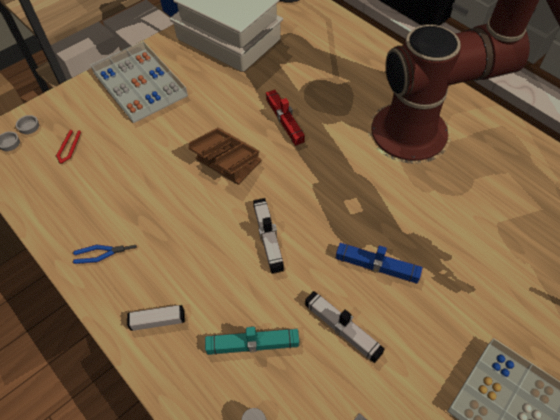

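View pics/top0.png

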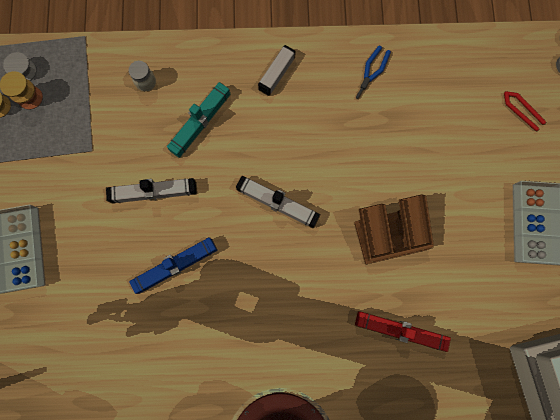

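Candidates: aluminium with black block at top px (150,188) and (278,200) (scene (345,322), (268,235)). The blue (173,265), teal (200,120) and red (403,330) ones are look-alikes, and the plain short case (277,70) has no grip block. I'll confirm with a crop.

Run:
```python
import cv2,numpy as np
t=cv2.imread("pics/top0.png");s=cv2.imread("pics/scene0.png")
f=lambda im,x,y,w,h,W,H:cv2.resize(im[y:y+h,x:x+w],(W,H),interpolation=cv2.INTER_CUBIC)
a=f(t,100,170,230,65,800,226)
b=f(t,345,185,100,85,400,340);c=f(s,180,120,90,76,400,340)
cv2.imwrite("pics/crop1.png",np.vstack([a,np.hstack([b,c])]))
```

```text
(no output)
```

View pics/crop1.png

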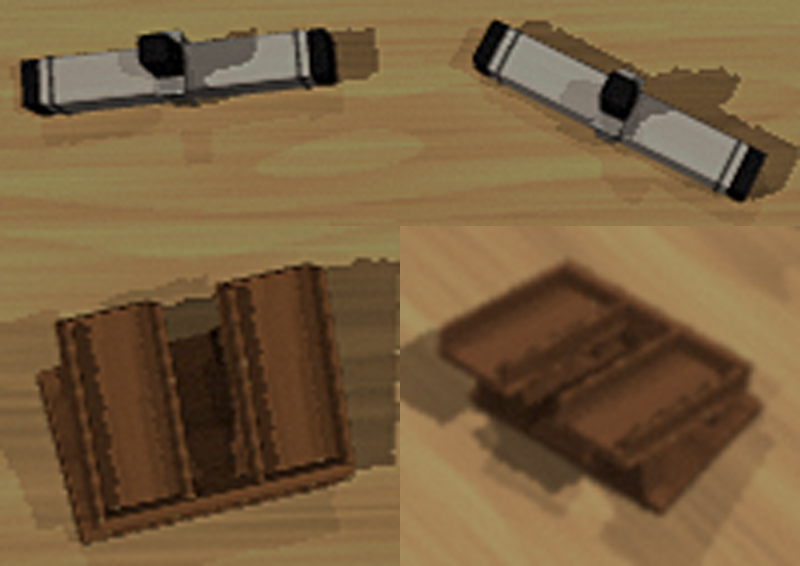

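Crop confirms both candidates: bare aluminium with black caps and black grip blocks. The deck's toe lip is on the robot side (image bottom in "top"). Next I fit the poses.

```bash
cat > h.py <<'E'
from station import ctrl
import cv2,numpy as np
from scipy.optimize import minimize,least_squares
K={c:ctrl.calibration(c) for c in("scene","top")}
def proj(k,P):
    C=np.asarray(P)@np.array(k["R"]).T+np.array(k["t"])
    return np.c_[k["fx"]*C[:,0]/C[:,2]+k["cx"],k["fy"]*C[:,1]/C[:,2]+k["cy"]]
def ray(k,uv,z):
    R=np.array(k["R"]);o=-R.T@np.array(k["t"]);d=R.T@[(uv[0]-k["cx"])/k["fx"],(uv[1]-k["cy"])/k["fy"],1]
    return o+d*(z-o[2])/d[2]
def T(x,y,a,P,z=0,slope=0):
    c,s=np.cos(a),np.sin(a);cs,ss=np.cos(slope),np.sin(slope)
    Rz=np.array([[c,-s,0],[s,c,0],[0,0,1]]);Ry=np.array([[cs,0,-ss],[0,1,0],[ss,0,cs]])
    return np.asarray(P)@(Rz@Ry).T+[x,y,z]
box=lambda a,b,l,h:[[sx*a,sy*b,z] for sx in(-1,1) for sy in(-1,1) for z in(l,h)]
B1=box(.1,.016,0,.032);B2=box(.01,.01,.03,.08)
def sil(k,p):
    m=np.zeros((420*4,560*4),np.uint8)
    for B in(B1,B2):cv2.fillConvexPoly(m,cv2.convexHull((proj(k,T(*p,B))*4+1.5).round().astype(np.int32)),1)
    return m>0
def deckpose(z=.07):pass
E
python3 - <<'E'
from h import *
masks={}
for c in("scene","top"):
    ctrl.get_image(c)
    masks[c]=[d["mask"] for d in ctrl.outline_of(c,"case_a") if d["conf"]>.3]
for pix in((278,200),(150,188)):
    p=ray(K["top"],pix,.05);
    a0={278:np.deg2rad(62),150:np.deg2rad(95)}[pix[0]]
    M={}
    for c in K:
        u,v=proj(K[c],T(p[0],p[1],a0,[[0,0,.02]]))[0]
        M[c]=max(masks[c],key=lambda m:m[int(v)-6:int(v)+7,int(u)-6:int(u)+7].sum())
    B={c:cv2.resize(M[c].astype(np.uint8),(2240,1680),interpolation=cv2.INTER_LINEAR)>0 for c in M}
    def cost(q,cs=("scene","top")):
        r=0
        for c in cs:
            s=sil(K[c],(q[0],q[1],q[2]*10));r+=1-(s&B[c]).sum()/(s|B[c]).sum()
        return r
    for cs in(("scene","top"),("scene",),("top",)):
        q=min((minimize(cost,[p[0],p[1],a/10],args=(cs,),method="Nelder-Mead",options=dict(initial_simplex=np.array([p[0],p[1],a/10])+.012*np.r_[np.zeros((1,3)),np.eye(3)])) for a in(a0,np.pi-a0)),key=lambda r:r.fun)
        print(pix,cs,q.x[:2].round(4),np.rad2deg(q.x[2]*10).round(1),round(q.fun,3))
# deck
o=np.array;g=lambda x,y:(345+x/4,185+(y-226)/4); h=lambda x,y:(180+(x-400)/4.444,120+(y-226)/4.474)
tp=o([g(58,322),g(158,303),g(220,285),g(322,265),g(105,515),g(190,495),g(262,480),g(345,460)])
w=.0265
P=[[.004,.045+w,.014],[.004,.045-w,.014],[.004,-.045+w,.014],[.004,-.045-w,.014],[-.105,.068,.0],[-.105,.022,.0],[-.105,-.022,.0],[-.105,-.068,.0]]
sp=o([h(440,350),h(515,390)]);
def res(q,full=False):
    r=proj(K["top"],T(q[0],q[1],q[2],P,.07,np.deg2rad(20)))-tp
    s=proj(K["scene"],T(q[0],q[1],q[2],[P[3],P[2]],.07,np.deg2rad(20)))-sp
    return (r,s) if full else np.r_[r.ravel(),.5*s.ravel()]
d=least_squares(res,[.4,-.25,-.2],loss="soft_l1");print("deck",d.x[:2].round(4),np.rad2deg(d.x[2]));print([a.round(1).tolist() for a in res(d.x,True)])
E
```

```text
(278, 200) ('scene', 'top') [ 0.5234 -0.0084] 61.5 0.167
(278, 200) ('scene',) [ 0.5237 -0.0086] 61.4 0.072
(278, 200) ('top',) [ 0.5223 -0.0095] 61.5 0.093
(150, 188) ('scene', 'top') [0.557  0.2778] 94.4 0.151
(150, 188) ('scene',) [0.5569 0.2778] 94.9 0.067
(150, 188) ('top',) [0.5572 0.2789] 94.0 0.077
deck [ 0.5004 -0.2526] 13.322554657978584
[[[1.4, 2.2], [0.4, 0.6], [1.5, 0.7], [-0.2, -0.5], [-0.4, 0.2], [-1.6, -0.2], [-0.5, -1.5], [-1.4, -1.9]], [[-0.6, -5.1], [-1.5, -5.3]]]
```

```bash
cat >> h.py <<'E'
from scipy.spatial.transform import Rotation as Rn
def go(x,y,z,angY):
    "tool-frame shift (mm) and turn (rad) to TCP x,y,z with tool y axis at world angle angY (deg, mod 360)"
    o=ctrl.get_obs();R=Rn.from_rotvec(o["tool_rot"]).as_matrix()
    s=R.T@(np.array([x,y,z])-o["tool_pos"])*1000
    a=np.arctan2(R[1,1],R[0,1]);d=(np.deg2rad(angY)-a+np.pi)%(2*np.pi)-np.pi
    print("t",round(o["t"],2),"shift",s.round(1),"turn",round(-d,3),"rows",np.linalg.norm(s)/41.7,abs(d)/.125,"q",o["q"].round(2),"F",o["contact_force"].round(1),"M",o["wrist_torque"].round(2),"open",o["opening"])
E
python3 - <<'E'
from h import *
o=ctrl.get_obs();k=ctrl.calibration("wrist");R=Rn.from_rotvec(o["tool_rot"]).as_matrix();Rc=np.array(k["R"])
print("cam in tool",R.T@(-Rc.T@k["t"]-o["tool_pos"]),"\n",(Rc@R).round(2),k["fx"],k["cx"],k["cy"])
go(.46,-.13,.33,0-28.5);go(.46,-.13,.33,13)
E
```

```text
cam in tool [ 0.08155945  0.00089524 -0.14261946] 
 [[ 0.    1.   -0.  ]
 [-0.95  0.   -0.32]
 [-0.32  0.    0.95]] 366.78928884439784 274.94733128025575 208.94798959395305
t 0.5 shift [-477.6 -604.7  -98.7] turn 1.75 rows 18.630079774100736 14.003506687351994 q [ 1.13  0.05  1.61 -0.    1.48 -0.12] F [ 0.6 -0.3 -0.2] M [-0.02  0.09 -0.05] open 0.08549954233253063
t 0.5 shift [-477.6 -604.7  -98.7] turn 1.026 rows 18.630079774100736 8.209013570730818 q [ 1.13  0.05  1.61 -0.    1.48 -0.12] F [ 0.6 -0.3 -0.2] M [-0.02  0.09 -0.05] open 0.08549954233253063
```

```bash
python3 -m creep '[[0,-23,-30,-5,0.11],[0,-46,-60,-10,0.22],[0,-70,-90,-15,0.33],[0,-95,-121,-20,0.44],[0,-120,-151,-25,0.55],[0,-145,-181,-30,0.66],[0,-168,-212,-35,0.77],[0,-192,-242,-40,0.88],[0,-216,-272,-45,0.99],[0,-240,-302,-50,1.1],[0,-262,-330,-52,1.2],[0,-285,-360,-55,1.3]]'
python3 -c "
from h import *
go(.5,-.13,.33,-28.5)"
```

```text
t: 1.5
tool_pos: [0.3537, 0.1611, 0.2869]
tool_rot: [2.277, 2.163, 0.002]
contact_force: [0.5, -0.0, -0.2]
opening: 0.0852
t 1.5 shift [-283.2  161.2  -43. ] turn 0.446 rows 7.881486745086303 3.567725115626029 q [ 0.24 -0.59  2.04  0.    1.68  0.29] F [ 0.5 -0.  -0.2] M [-0.02 -0.04  0.04] open 0.08524837746458319
```

```bash
python3 -m creep '[[0,-35,20,-5,0.08],[0,-70,40,-10,0.16],[0,-105,60,-16,0.24],[0,-140,80,-22,0.3],[0,-175,100,-27,0.36],[0,-210,120,-32,0.4],[0,-245,140,-38,0.446],[0,-270,154,-42,0.446],[0,-283,161,-43,0.446],[0,-283,161,-43,0.446],[0,-283,161,-43,0.446]]'
python3 - <<'E'
from h import *
import json
k=ctrl.calibration("wrist");im=ctrl.get_image("wrist")
json.dump({a:np.array(b).tolist() for a,b in k.items()},open("wk.json","w"))
cv2.imwrite("pics/w1.png",im[...,::-1])
def draw(im,k,p,P):
    return proj(k,P)
big=cv2.resize(im[...,::-1],(800,600))
D=(.5004,-.2526,np.deg2rad(13.3))
Q=[[x,y,z] for y in(-.068,-.022,.022,.068) for x,z in((-.105,0),(.004,0))]
for u,v in proj(k,T(*D,Q,.07,np.deg2rad(20))):cv2.circle(big,(int(u/.7),int(v/.7)),3,(0,255,255),1)
for p in((.523,-.0085,np.deg2rad(61.5)),):
  for u,v in proj(k,T(*p,box(.1,.016,.032,.032)+box(.01,.01,.08,.08))):cv2.circle(big,(int(u/.7),int(v/.7)),3,(0,255,0),1)
cv2.imwrite("pics/w1o.png",big)
go(.523,-.0085,.13,-28.5)
E
```

```text
t: 2.42
tool_pos: [0.5009, -0.1275, 0.3289]
tool_rot: [-2.696, -1.611, 0.001]
contact_force: [0.2, 0.3, 0.2]
opening: 0.0853
t 2.47 shift [114.7 -36.1 199.1] turn 0.005 rows 5.5770822406123 0.03955016360280439 q [-0.39 -0.25  1.73  0.    1.66  0.1 ] F [ 0.1  0.7 -0.3] M [ 0.01  0.01 -0.04] open 0.08521127630560392
```

View pics/w1o.png

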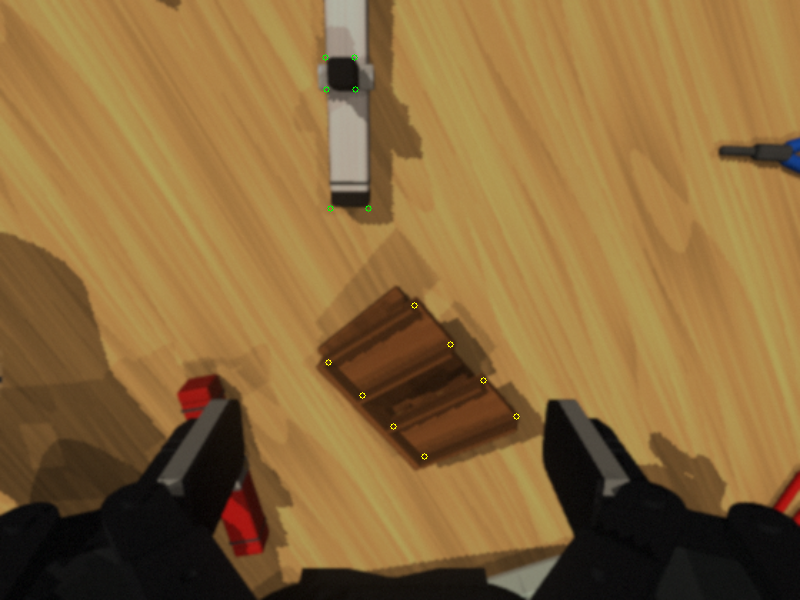

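Wrist view: the case 1 block at (342,73) matches the model dots. The deck dots look close, so I'll check them enlarged.

Run:
```python
from h import *
import json
k=json.load(open("wk.json"));im=cv2.imread("pics/w1.png")
s=5;x0,y0,w,h=215,195,160,120
big=cv2.resize(im[y0:y0+h,x0:x0+w],None,fx=s,fy=s,interpolation=cv2.INTER_CUBIC)
big=cv2.convertScaleAbs(big,alpha=1.7,beta=10)
D=(.5004,-.2526,np.deg2rad(13.3))
for y in(-.068,-.022,.022,.068):
  a,b=(proj(k,T(*D,[[-.105,y,0],[.004,y,0]],.07,np.deg2rad(20)))+.5-[x0,y0])*s
  cv2.line(big,a.astype(int),b.astype(int),(0,255,255),1)
cv2.imwrite("pics/w1d.png",big)
```

```text
(no output)
```

View pics/w1d.png

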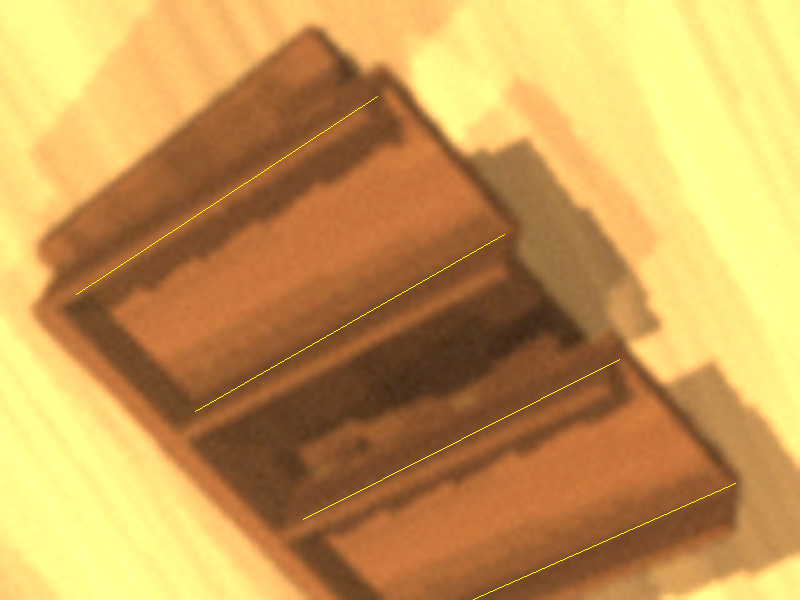

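```bash
python3 -m creep '[[0,20,-7,30,0],[0,45,-14,60,0],[0,70,-22,85,0],[0,95,-30,105,0],[0,115,-36,125,0],[0,115,-36,160,0],[0,115,-36,180,0],[0,115,-36,199,0],[0,115,-36,199,0]]'
python3 - <<'E'
from h import *
k=ctrl.calibration("wrist");im=ctrl.get_image("wrist").copy()
cv2.imwrite("pics/w2.png",im[...,::-1])
for p in((.523,-.0085,np.deg2rad(61.5)),):
  for u,v in proj(k,T(*p,box(.1,.016,.032,.032)+box(.01,.01,.08,.08))):cv2.circle(im,(int(u),int(v)),2,(0,255,0),1)
cv2.imwrite("pics/w2o.png",im[...,::-1])
go(.523,-.0085,.046,-28.5)
E
```

```text
t: 3.22
tool_pos: [0.5198, -0.0069, 0.1255]
tool_rot: [-2.689, -1.613, 0.01]
contact_force: [-0.9, 0.2, -0.4]
opening: 0.0854
t 3.27 shift [-0.   2.4 82.1] turn 0.007 rows 1.9687055886969493 0.05376645407592662 q [-0.16 -0.11  1.95  0.    1.31  0.33] F [-0.4  1.1 -0. ] M [ 0.06 -0.    0.05] open 0.08529397615598518
```

View pics/w2o.png

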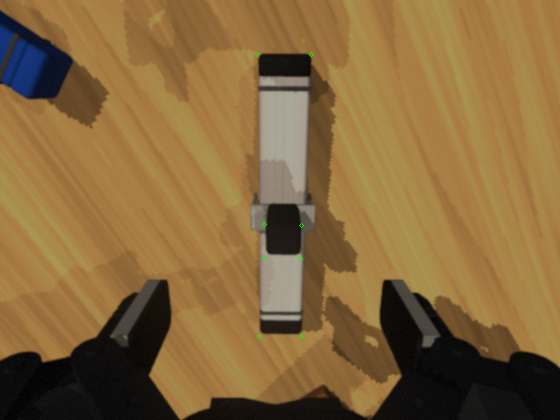

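Deck model lines sit within about 3 mm of the trough walls, and the case 1 block at (284,230) lies centred between the jaws. Now grasp.

```bash
python3 -m creep '[[0,0,1,30,0],[0,0,1,60,0],[0,0,1,82,0],[0,0,1,82,0],[255,0,1,82,0],[255,0,1,82,0],[255,0,1,82,0],[255,0,1,82,0],[255,0,1,82,0],[255,0,1,82,0],[255,0,1,82,0]]' 60
python3 -c "
from h import *
go(.523,-.0085,.046,-28.5)"
```

```text
t: 4.18
tool_pos: [0.5253, -0.0097, 0.0497]
tool_rot: [2.696, 1.612, 0.002]
contact_force: [-2.0, 1.3, 5.3]
opening: 0.0193
t 4.18 shift [-0.  -2.6  3.7] turn 0.004 rows 0.108535917068858 0.03526035927048099 q [-0.16  0.    1.99  0.    1.15  0.33] F [-2.   1.3  5.3] M [ 0.18  0.37 -0.03] open 0.019259618663542248
```

```bash
python3 -m creep '[[255,0,0,-15,0],[255,0,0,-35,0],[255,0,0,-60,0],[255,0,0,-90,0],[255,0,0,-120,0],[255,0,0,-145,0],[255,0,0,-150,0],[255,0,0,-150,0],[255,0,0,-150,0]]'
python3 - <<'E'
from h import *
im=ctrl.get_image("scene");cv2.imwrite("pics/s2.png",cv2.resize(im[120:330,150:430,::-1],None,fx=2.8,fy=2.8,interpolation=cv2.INTER_CUBIC))
o=ctrl.get_obs();R=Rn.from_rotvec(o["tool_rot"]).as_matrix()
print(o["tool_pos"],"M tool",R.T@o["wrist_torque"],"F",o["contact_force"])
D=(.5004,-.2526,np.deg2rad(13.1))
for y in(-.045,.045):
    P=T(*D,[[.003,y,.016]],.07,np.deg2rad(20))[0];print(y,P)
    for a in(13.1+90,13.1-90):go(P[0],P[1],P[2]+.1,a)
E
```

```text
t: 4.93
tool_pos: [0.5236, -0.0096, 0.1961]
tool_rot: [-2.695, -1.611, 0.004]
contact_force: [-0.1, -0.1, -5.1]
opening: 0.0192
[ 0.52301339 -0.00954634  0.19513759] M tool [ 0.05919224 -0.09674356 -0.03138658] F [-1.20271111  0.90409133 -4.99637452]
-0.045 [ 0.50801511 -0.29703028  0.08606114]
t 4.98 shift [-260.3  122.9    9. ] turn -2.293 rows 6.906905458926588 18.34037892078073 q [-0.16 -0.17  1.88 -0.    1.43  0.33] F [-1.2  0.9 -5. ] M [-0.06  0.1   0.03] open 0.019348588048054536
t 4.98 shift [-260.3  122.9    9. ] turn 0.849 rows 6.906905458926588 6.792362307937616 q [-0.16 -0.17  1.88 -0.    1.43  0.33] F [-1.2  0.9 -5. ] M [-0.06  0.1   0.03] open 0.019348588048054536
0.045 [ 0.48761649 -0.20937244  0.08606114]
t 4.98 shift [-192.8   63.5    9.1] turn -2.293 rows 4.871458846233482 18.34037892078073 q [-0.16 -0.17  1.88 -0.    1.43  0.33] F [-1.2  0.9 -5. ] M [-0.06  0.1   0.03] open 0.019348588048054536
t 4.98 shift [-192.8   63.5    9.1] turn 0.849 rows 4.871458846233482 6.792362307937616 q [-0.16 -0.17  1.88 -0.    1.43  0.33] F [-1.2  0.9 -5. ] M [-0.06  0.1   0.03] open 0.019348588048054536
```

View pics/s2.png

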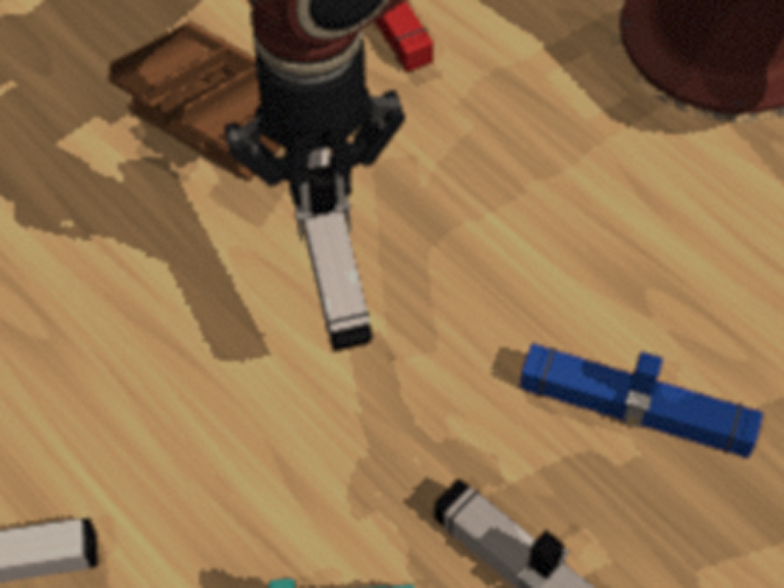

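Lifted: the visible +axis end cap is at crop (350,335). I'll compare it with both tilt hypotheses.

Run:
```python
from h import *
for s in(-23,0,23):
    P=T(.523,-.0095,np.deg2rad(61.5),[[.1,sy*.016,z] for sy in(1,-1) for z in(.016,-.016)],.161,np.deg2rad(s))
    print(s,((proj(K["scene"],P)-[150,120])*2.8).round(0).tolist())
```

```text
-23 [[373.0, 340.0], [369.0, 345.0], [332.0, 349.0], [330.0, 354.0]]
0 [[372.0, 314.0], [373.0, 336.0], [331.0, 323.0], [332.0, 345.0]]
23 [[367.0, 271.0], [372.0, 306.0], [324.0, 280.0], [330.0, 316.0]]
```

The dip matches −23° and the wrist moment agrees: the heavy end is along tool +x. It must point down-slope, so turn −2.29 rad and use the trough at y=−45.

```bash
python3 -m creep '[[255,-5,2,-8,-0.12],[255,-20,10,-15,-0.24],[255,-45,22,-20,-0.36],[255,-70,34,-20,-0.48],[255,-95,46,-20,-0.60],[255,-120,58,-20,-0.72],[255,-145,70,-20,-0.84],[255,-170,82,-20,-0.96],[255,-195,94,-20,-1.08],[255,-220,106,-20,-1.2],[255,-242,115,-20,-1.32],[255,-255,121,-20,-1.44]]'
python3 -m creep '[[255,0,0,0,-0.12],[255,0,0,0,-0.24],[255,0,0,0,-0.36],[255,0,0,0,-0.48],[255,0,0,0,-0.60],[255,0,0,0,-0.72],[255,0,0,0,-0.8],[255,0,0,0,-0.85],[255,0,0,0,-0.85],[255,0,0,0,-0.85],[255,0,0,0,-0.85]]'
python3 - <<'E'
from h import *
k=ctrl.calibration("wrist");im=ctrl.get_image("wrist");D=(.5004,-.2526,np.deg2rad(13.1))
im=cv2.convertScaleAbs(im,alpha=1.5,beta=10)
for y in(-.068,-.022,.022,.068):
  a,b=proj(k,T(*D,[[-.105,y,.014],[.004,y,.014]],.07,np.deg2rad(20)));cv2.line(im,a.astype(int),b.astype(int),(255,255,0),1)
cv2.imwrite("pics/w3.png",im[...,::-1])
go(.508,-.297,.0861+.0337,103.1)
E
```

```text
t: 5.98
tool_pos: [0.5089, -0.2933, 0.2146]
tool_rot: [-0.957, -2.987, -0.001]
contact_force: [0.4, 0.0, -4.3]
opening: 0.0193
t: 6.9
tool_pos: [0.51, -0.2911, 0.2164]
tool_rot: [0.353, -3.12, -0.003]
contact_force: [-0.4, 0.2, -4.7]
opening: 0.0194
t 6.95 shift [ 3.3 -5.3 97.1] turn -0.003 rows 2.333828476149927 0.026594897382338445 q [-0.65 -0.03  1.72  0.    1.45 -2.44] F [-0.5  0.2 -4. ] M [ 0.06 -0.08 -0.01] open 0.01892522484839938
```

View pics/w3.png

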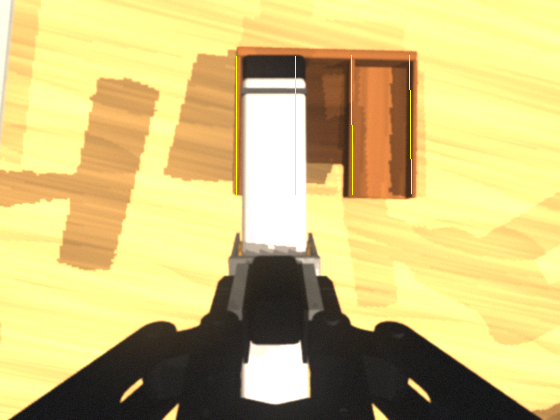

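Model lines match the trough wall tops (trough at columns 236–295), with the heavy end toward the lip. Lowering.

```bash
python3 -m creep '[[255,3,-5,20,0],[255,3,-5,45,0],[255,3,-5,65,0],[255,3,-5,78,0],[255,3,-5,84,0],[255,3,-5,88,0],[255,3,-5,91,0],[255,3,-5,94,0],[255,3,-5,96,0],[255,3,-5,96,0],[255,3,-5,96,0]]'
python3 -c "
from h import *
go(.508,-.297,.0861+.0337,103.1)"
```

```text
t: 7.87
tool_pos: [0.5092, -0.2976, 0.1233]
tool_rot: [-0.355, 3.12, -0.002]
contact_force: [0.5, -1.3, -4.0]
opening: 0.0191
t 7.87 shift [1.1 0.9 3.5] turn -0.002 rows 0.09120197833508323 0.01845087551457425 q [-0.65  0.06  1.79 -0.    1.29 -2.45] F [ 0.5 -1.3 -4. ] M [-0.04 -0.08 -0.03] open 0.019130321322065234
```

```bash
for i in 1 2 3; do python3 -m creep '[[255,0,0,1,0],[255,0,0,2,0],[255,0,0,2,0],[255,0,0,2,0]]' | grep -E "pos|force"; done
```

```text
tool_pos: [0.5088, -0.2973, 0.1205]
contact_force: [1.0, -1.1, -2.6]
tool_pos: [0.5091, -0.2974, 0.1204]
contact_force: [-2.9, 1.4, 5.9]
tool_pos: [0.5092, -0.2974, 0.1203]
contact_force: [-6.9, 4.2, 14.4]
```

```bash
python3 -m creep '[[255,0,0,-2,0],[255,0,0,-4,0],[255,0,0,-4,0],[200,0,0,-4,0],[150,0,0,-4,0],[0,0,0,-4,0],[0,0,0,-4,0],[0,0,0,-4,0],[0,0,0,-4,0],[0,0,0,-4,0]]'
python3 -m creep '[[0,0,0,-20,0],[0,0,0,-45,0],[0,0,0,-80,0],[0,0,0,-110,0],[0,0,0,-130,0],[0,0,0,-130,0]]'
python3 - <<'E'
from h import *
k=ctrl.calibration("wrist");im=ctrl.get_image("wrist").copy();D=(.5004,-.2526,np.deg2rad(13.1))
P=T(*D,[[a+.003,b-.045,c] for a,b,c in box(.1,.016,.032,.032)],.07,np.deg2rad(20))
for u,v in proj(k,P):cv2.circle(im,(int(u),int(v)),3,(0,255,0),1)
cv2.imwrite("pics/w4.png",im[...,::-1])
go(.557,.278,.2,94.4+90);go(.557,.278,.2,94.4-90)
E
```

```text
t: 9.7
tool_pos: [0.5088, -0.2972, 0.1204]
tool_rot: [-0.355, 3.121, -0.0]
contact_force: [0.3, -0.4, -0.3]
opening: 0.0852
t: 10.2
tool_pos: [0.511, -0.2988, 0.2572]
tool_rot: [-0.354, 3.114, -0.012]
contact_force: [-0.2, -0.4, 1.2]
opening: 0.0851
t 10.25 shift [-174.7  551.2   52. ] turn -1.421 rows 13.92315069987995 11.3709841887719 q [-0.65 -0.04  1.67  0.    1.51 -2.45] F [-1.2 -0.3 -0.5] M [-0.    0.02 -0.02] open 0.08545319278227659
t 10.25 shift [-174.7  551.2   52. ] turn 1.72 rows 13.92315069987995 13.761757039946444 q [-0.65 -0.04  1.67  0.    1.51 -2.45] F [-1.2 -0.3 -0.5] M [-0.    0.02 -0.02] open 0.08545319278227659
```

View pics/w4.png

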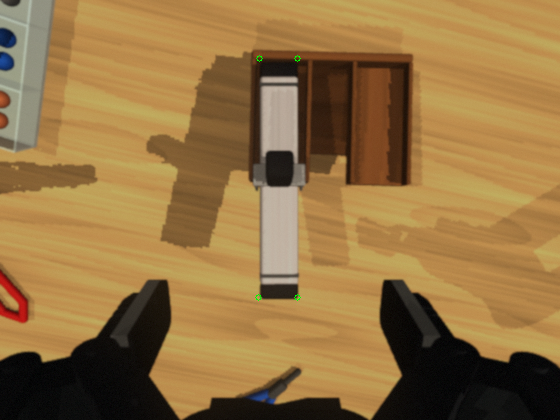

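Case 1 rests exactly at the modelled stored pose (dots match the cap corners). Going to case 2.

```bash
python3 -m creep '[[0,-5,15,0,0.12],[0,-18,55,0,0.24],[0,-30,93,0,0.36],[0,-42,131,0,0.48],[0,-54,169,0,0.60],[0,-66,207,0,0.72],[0,-78,245,0,0.84],[0,-90,283,0,0.96],[0,-102,321,0,1.08],[0,-114,359,0,1.2],[0,-126,397,0,1.32],[0,-138,435,0,1.44]]'
python3 -c "
from h import *
go(.557,.278,.13,4.4)"
```

```text
t: 11.25
tool_pos: [0.5434, 0.142, 0.2481]
tool_rot: [-1.726, -2.623, 0.003]
contact_force: [1.8, 0.4, -0.1]
opening: 0.0855
t 11.25 shift [119.4  66.7 118. ] turn 0.33 rows 4.3325581365970445 2.6408141547394344 q [ 0.12 -0.11  1.74 -0.    1.51 -0.28] F [ 1.8  0.4 -0.1] M [0.02 0.   0.06] open 0.08547749122187678
```

```bash
python3 -m creep '[[0,30,17,20,0.11],[0,60,34,40,0.22],[0,90,50,60,0.33],[0,115,64,80,0.33],[0,119,67,100,0.33],[0,119,67,118,0.33],[0,119,67,118,0.33],[0,119,67,118,0.33]]'
python3 - <<'E'
from h import *
k=ctrl.calibration("wrist");im=ctrl.get_image("wrist").copy()
for u,v in proj(k,T(.557,.278,np.deg2rad(94.4),box(.1,.016,.032,.032)+box(.01,.01,.08,.08))):cv2.circle(im,(int(u),int(v)),2,(0,255,0),1)
cv2.imwrite("pics/w5.png",im[...,::-1])
go(.557,.278,.046,4.4)
E
```

```text
t: 11.92
tool_pos: [0.5562, 0.2756, 0.1293]
tool_rot: [-2.126, -2.31, 0.008]
contact_force: [-0.1, 0.1, 0.7]
opening: 0.085
t 11.97 shift [ 2.3 -0.2 85.4] turn 0.006 rows 2.0493994707893637 0.04414906207651015 q [ 0.34  0.13  1.71 -0.    1.31  0.26] F [0.6 0.1 0.5] M [ 0.01 -0.01  0.04] open 0.08564521131627581
```

View pics/w5.png

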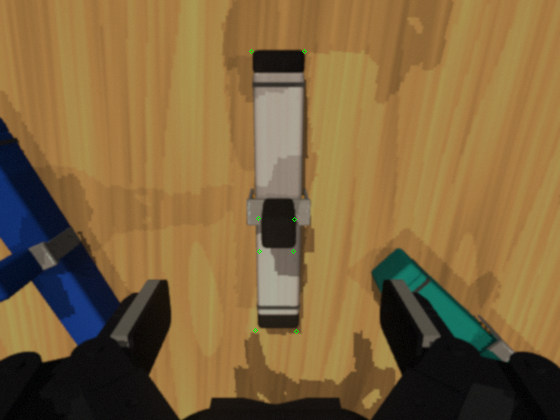

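Case 2's block at (279,222) lies centred between the jaws. The teal case's near end at (390,265) is only 32 mm high, below the fingertips at grasp height. Grasp and lift.

```bash
python3 -m creep '[[0,3,1,30,0],[0,3,1,60,0],[0,3,1,82,0],[0,3,1,82,0],[255,3,1,82,0],[255,3,1,82,0],[255,3,1,82,0],[255,3,1,82,0],[255,3,1,82,0],[255,3,1,82,0],[255,3,1,82,0]]' 60
python3 -m creep '[[255,0,0,-15,0],[255,0,0,-35,0],[255,0,0,-60,0],[255,0,0,-90,0],[255,0,0,-120,0],[255,0,0,-150,0],[255,0,0,-170,0],[255,0,0,-170,0],[255,0,0,-170,0]]'
python3 - <<'E'
from h import *
im=ctrl.get_image("scene");cv2.imwrite("pics/s3.png",cv2.resize(im[180:390,220:500,::-1],None,fx=2.8,fy=2.8,interpolation=cv2.INTER_CUBIC))
o=ctrl.get_obs();R=Rn.from_rotvec(o["tool_rot"]).as_matrix();p=o["tool_pos"]
print(p,"M tool",R.T@o["wrist_torque"],"F",o["contact_force"])
for s in(-23,23):
  for e in(.1,-.1):
    P=T(p[0],p[1],np.deg2rad(94.4),[[e,sy*.016,z] for sy in(1,-1) for z in(.016,-.016)],p[2]-.034,np.deg2rad(s))
    print(s,e,((proj(K["scene"],P)-[220,180])*2.8).round(0).tolist())
E
```

```text
t: 12.88
tool_pos: [0.5595, 0.2795, 0.0519]
tool_rot: [2.127, 2.311, 0.002]
contact_force: [-1.4, -0.6, 5.0]
opening: 0.0189
t: 13.63
tool_pos: [0.559, 0.2793, 0.2204]
tool_rot: [2.128, 2.311, 0.002]
contact_force: [1.0, -0.7, -4.8]
opening: 0.0188
[0.55796176 0.27888606 0.21806635] M tool [ 0.03068306  0.08669237 -0.02914706] F [-1.02493928  0.29240932 -4.6775302 ]
-23 0.1 [[488.0, 407.0], [467.0, 411.0], [459.0, 440.0], [439.0, 444.0]]
-23 -0.1 [[288.0, 190.0], [273.0, 200.0], [257.0, 220.0], [243.0, 230.0]]
23 0.1 [[492.0, 348.0], [500.0, 379.0], [461.0, 383.0], [470.0, 413.0]]
23 -0.1 [[270.0, 233.0], [281.0, 262.0], [241.0, 262.0], [253.0, 291.0]]
```

View pics/s3.png

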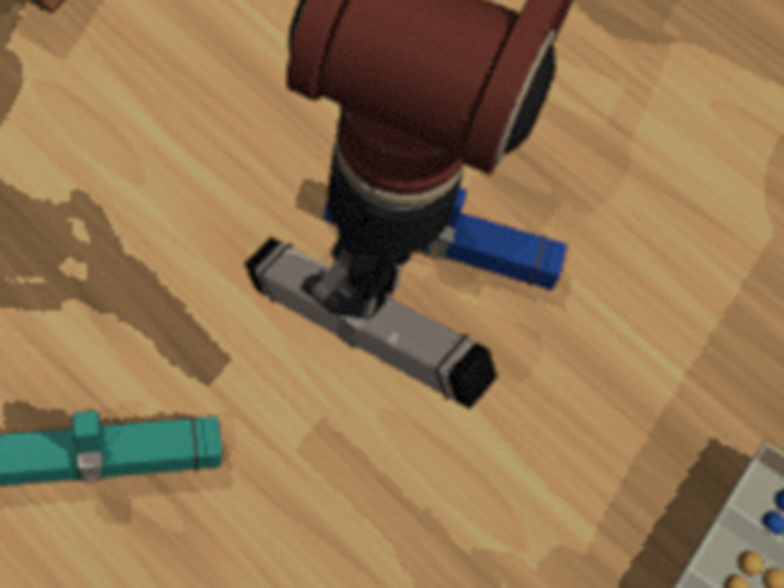

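Case 2's +axis end rides high at (478,375), which matches +23°, and the moment sign is opposite: the heavy end is along tool −x. Turn +1.42 and use the trough at y=+45.

```bash
python3 -c "
from h import *
go(.4876,-.2094,.24,-76.9)"
```

```text
t 13.68 shift [-480.8 -110.4  -21.3] turn 1.425 rows 11.842132007646462 11.397622293074603 q [0.34 0.06 1.63 0.   1.46 0.26] F [-1.   0.3 -4.7] M [0.08 0.04 0.03] open 0.01903459175811551
```

```bash
python3 -m creep '[[255,-8,-2,-8,0.12],[255,-30,-6,-15,0.24],[255,-60,-13,-20,0.36],[255,-92,-20,-21,0.48],[255,-125,-28,-21,0.60],[255,-158,-36,-21,0.72],[255,-191,-44,-21,0.84],[255,-224,-51,-21,0.96],[255,-257,-59,-21,1.08],[255,-290,-66,-21,1.2],[255,-322,-74,-21,1.31],[255,-350,-80,-21,1.42]]'
python3 -c "
from h import *
go(.4876,-.2094,.24,-76.9)"
```

```text
t: 14.68
tool_pos: [0.5058, -0.0777, 0.2374]
tool_rot: [-3.119, -0.356, 0.009]
contact_force: [0.6, 0.3, -3.9]
opening: 0.019
t 14.68 shift [-47.4 124.2  -2.7] turn -0.001 rows 3.1882250131656793 0.011802391691507097 q [-0.3  -0.22  1.86 -0.    1.51  1.05] F [ 0.6  0.3 -3.9] M [ 0.02 -0.14 -0.  ] open 0.018960986678031592
```

```bash
python3 -m creep '[[255,-6,15,0,0],[255,-16,42,0,0],[255,-27,70,0,0],[255,-38,97,0,0],[255,-46,117,0,0],[255,-48,125,0,0],[255,-48,125,0,0],[255,-48,125,0,0],[255,-48,125,0,0]]'
python3 -c "
from h import *
go(.4876,-.2094,.122,-76.9)"
```

```text
t: 15.43
tool_pos: [0.4899, -0.2076, 0.2398]
tool_rot: [-3.118, -0.367, 0.003]
contact_force: [-0.4, 0.2, -3.8]
opening: 0.0187
t 15.43 shift [ -2.5   1.5 117.8] turn 0.006 rows 2.8268917761472045 0.04533626467384977 q [-0.54 -0.17  1.82  0.    1.5   0.8 ] F [-0.4  0.2 -3.8] M [ 0.02 -0.1   0.01] open 0.018746930741972208
```

```bash
python3 -m creep '[[255,-2,1,20,0],[255,-2,1,45,0],[255,-2,1,70,0],[255,-2,1,90,0],[255,-2,1,100,0],[255,-2,1,106,0],[255,-2,1,110,0],[255,-2,1,113,0],[255,-2,1,113,0],[255,-2,1,113,0]]'
for i in 1 2 3; do python3 -m creep '[[255,0,0,1,0],[255,0,0,2,0],[255,0,0,2,0],[255,0,0,2,0]]' | grep -E "pos|force"; done
```

```text
t: 16.27
tool_pos: [0.4892, -0.2107, 0.1295]
tool_rot: [3.119, 0.366, 0.002]
contact_force: [-0.3, -0.1, -4.1]
opening: 0.0187
tool_pos: [0.4888, -0.2107, 0.1269]
contact_force: [0.4, 0.8, -3.1]
tool_pos: [0.4884, -0.2104, 0.1242]
contact_force: [0.1, -0.8, -3.4]
tool_pos: [0.4884, -0.2103, 0.1222]
contact_force: [-0.4, 0.0, -3.2]
```

```bash
for i in 1 2; do python3 -m creep '[[255,0,0,1,0],[255,0,0,2,0],[255,0,0,2,0],[255,0,0,2,0]]' | grep -E "pos|force"; done
```

```text
tool_pos: [0.4888, -0.2104, 0.1215]
contact_force: [-3.2, 2.1, 5.1]
tool_pos: [0.4891, -0.2104, 0.1214]
contact_force: [-6.2, 4.8, 13.7]
```

Resting on the floor. Ease off, release and retreat.

```bash
python3 -m creep '[[255,0,0,-2,0],[255,0,0,-3,0],[255,0,0,-3,0],[200,0,0,-3,0],[150,0,0,-3,0],[0,0,0,-3,0],[0,0,0,-3,0],[0,0,0,-3,0],[0,0,0,-3,0],[0,0,0,-3,0]]'
python3 -m creep '[[0,0,0,-20,0],[0,0,0,-45,0],[0,0,0,-80,0],[0,0,0,-115,0],[0,0,0,-140,0],[0,0,0,-140,0],[0,0,0,-140,0],[0,0,0,-140,0]]'
python3 - <<'E'
from h import *
k=ctrl.calibration("wrist");a=ctrl.get_image("wrist").copy();b=ctrl.get_image("top").copy();D=(.5004,-.2526,np.deg2rad(13.1))
for y in(.045,-.045):
  P=T(*D,[[q+.003,r+y,c] for q,r,c in box(.1,.016,.032,.032)],.07,np.deg2rad(20))
  for im,kk in((a,k),(b,K["top"])):
    for u,v in proj(kk,P):cv2.circle(im,(int(u),int(v)),2,(0,255,0),1)
b=cv2.resize(b[130:290,330:460],(341,420))
cv2.imwrite("pics/end.png",cv2.resize(np.hstack([a,b])[...,::-1],(800,373)))
o=ctrl.get_obs();print(o["t"],o["tool_pos"],o["contact_force"])
E
```

```text
t: 18.77
tool_pos: [0.4885, -0.2104, 0.1212]
tool_rot: [3.12, 0.366, 0.0]
contact_force: [0.2, 0.2, 0.3]
opening: 0.0852
t: 19.43
tool_pos: [0.4882, -0.2102, 0.2604]
tool_rot: [-3.12, -0.366, 0.002]
contact_force: [-0.7, 0.1, -0.5]
opening: 0.0853
19.5333 [ 0.48765852 -0.20987914  0.25902561] [ 0.94884634 -0.06358379 -0.22396044]
```

View pics/end.png

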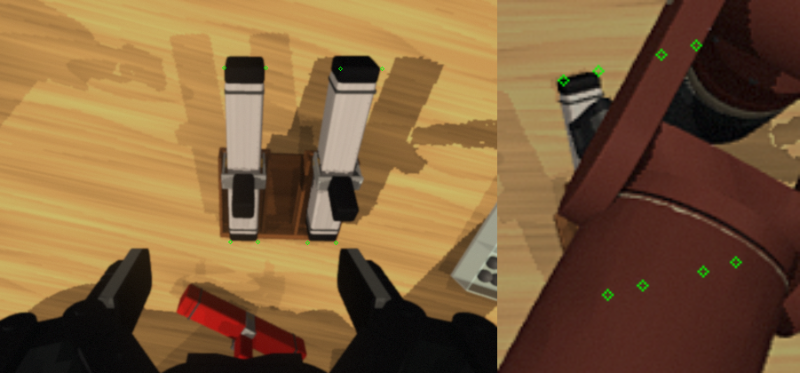

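```bash
python3 -c "
from station import ctrl
print(ctrl.finish_job())"
```

```text
the job is handed in; nothing more can be done
None
```

Both aluminium cases are on the sloping rest, one in each trough, with the heavy end at the toe lip. I handed the job in at about 19.5 s of the 67 s allowed; it reports no verdict.

- **Heavy ends:** I lifted each case by its block. The scene view and the sign of the wrist moment agreed both times on which end dipped. The two cases dipped at opposite ends of the tool.
- **Setting down:** Each case was lowered in 2 mm steps until the wrist force showed it resting on the floor, at most about 14 N. I then eased off and opened the fingers.
- **Last check:** The final wrist picture shows both cases seated, with their cap corners within a few pixels of the planned stored poses. The gripper was about 14 cm above where it released the second case and touching nothing. In the final top view the arm hid most of the rest, so that view confirmed only one end of one case.
- **Disagreement:** The first scene-view estimate of the rest's corners was about 5 pixels off the top view. The close wrist views agreed with the top-view position, so I used that.

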